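Latch the centrifuge lid and hold its run key half-way

TASK

The centrifuge's lid is shut but not locked: first swing the hasp on it over until it lies flat on the staple. Then run it at low speed: push the spring-loaded key of the hand control down until its top is level with the tops of the two cheeks beside it, never all the way to the bottom, and keep it there: finish while still holding the key down at that level. Do not press the key before the hasp is down, and leave the tube rack, the wash bottle and the dish where they are.

Things in the scene. Friction and masses are not known exactly. Their poses are not given: they have to be found in the camera images.
- machine: Bench centrifuge, a white box 240 (x, front to back) x 230 (y) x 120 mm high, fixed to the bench; position and yaw vary. Origin: centre of its underside. Its front faces its -x. The front 80 mm of the top is a fixed white deck that carries the staple; the rest of the top is the grey lid. Deck and lid are level, 120 mm above the bench.
- lid (a joint): The lid's rear hinge, rad: 0 = shut (as it starts), grows as the front edge lifts. It is held shut only by its weight, 0.6 kg.
- hasp_hinge (a point): Centre of the hasp's hinge, on the lid 28 mm behind its front edge and 4 mm above the lid's top face (machine x = -12 mm, y = 0, z = 124 mm). Axes as the machine's: x to the rear, z up; the hinge's axis runs along y.
- hasp (a joint): Angle of the hasp, rad: 0 = lying flat towards the machine's front with the staple through its slot; pi/2 = standing upright; more = leaning to the rear (limit 2.3). It starts between 1.3 and 2.1. A stiff hinge (0.05 N m of friction): it stays where it is left.
- hasp_end (a point): Middle of the free end of the hasp. The hasp is a plain steel strap 86 mm long from hinge axis to free end, 44 mm wide and 4 mm thick (hinge axis in mid-thickness), solid from 0 to 52 mm from the hinge, then a slot (52 to 72 mm from the hinge, 28 mm wide), then a solid end bar.
- staple (a point): Top of the staple, a steel wire loop on the deck 62 mm in front of the hasp's hinge axis (machine x = -74 mm), 20 mm wide along y, 4 mm thick; it rises 11 mm above the deck.
- console: Hand control: a white box 140 (x) x 100 (y) x 50 mm high, fixed to the bench left or right of the centrifuge; position and yaw vary. Origin: centre of its underside. On its top, in the middle, the spring key stands between two grey cheeks.
- key: Spring key of the hand control: black plate 60 (x) x 46 (y) x 8 mm thick, axes as the console's. Origin: centre of its top face, moving with it. It moves straight down only: at rest its top is 79 mm above the bench, at the bottom 61 mm (18 mm of travel); half-way, 70 mm, it is level with the cheeks. A spring pushes it up: 4 N at the start, about 8 N half-way, 12 N at the bottom.
- cheek_level (a point): Point in the middle of the gap between the two fixed grey cheeks of the hand control, at the height of their tops (70 mm above the bench). The cheeks are 84 mm long (x) and 12 mm thick, one on each long side of the key, their inner faces 56 mm apart.
- rack: Bystander: blue tube rack, 170 (x) x 75 x 45 mm, with white tubes to 58 mm high, loose, on the other side of the centrifuge from the hand control. Origin: centre of its underside.
- wash_bottle: Bystander: white wash bottle with blue cap, 74 mm across, 150 mm high and a bent spout to 205 mm, loose. Origin: centre of its underside.
- dish: Bystander: low glass dish, 90 mm across, 16 mm high, loose. Origin: centre of its underside.
Mind the look-alikes: they are no part of the job. Leave any brown look-alike of the console alone.

How it is judged:
By the outcome, as a careful person would: the job done as asked, in the order asked, and still so for the second after the job is handed in, while the arm keeps its last pose, push and grip.
It also fails if it takes over 45 s, if anything falls off the work surface, if the arm or the gripper's body presses on something with over 40 N, if the wrist force passes 120 N, or if a joint passes its speed limit or range.

ROBOT

A 6-joint arm with a two-finger parallel gripper is mounted at the origin on the work surface. World frame = base frame: x ahead of the robot, y to its left, z up, the work surface at z = 0. Lengths are in m, angles in rad, forces in N, time in s.
With the tool pointing down it reaches from about 0.425 to 0.95 m from the base axis. Payload 3.5 kg.
Tool frame: the origin (TCP) lies midway between the tips of the shut fingers; the grasp point (between the pads) lies ctrl.grasp_offset behind it (ctrl.grasp_offset is the distance from the TCP to the grasp point, in m); x points along the fingers, y is the direction in which the jaws open and shut, and the axes are right-handed (so a half turn about x gives the same grasp; the last joint's range is limited). The gripper opens to 85 mm and grips with 20 to 120 N. Pads are 22 mm wide; open, the fingers measure 114 mm over their backs; the gripper's body (76 mm by 85 mm) begins 54 mm behind the grasp point. The pads swing forward as they close: fully open they stand 13 mm farther back than shut.
Start: joints at [-1.351, 0.286, 1.577, -0, 1.279, -0.15], TCP at [0.244, -0.629, 0.231] pointing down, gripper open.
Joint ranges: [-2.77, 2.77], [-0.9, 2.22], [0.21, 2.48], [-1.53, 4.67], [0.24, 2.81], [-2.84, 2.84]. Speed limits (rad/s): [2.79, 2.79, 3.14, 3.14, 3.14, 3.14].

INTERFACE

Orientations are given as a unit quaternion [x, y, z, w].
In Python, from plant import readout, read_camera, sign_off, ctrl gives the robot as it stands.
- The arm moves only by the tool drive_tool, never from a script. Its argument "steps" is a list of rows, each a list of 5 numbers: the shift along the tool's x, y, z in cm, then the turn about the tool's x in degrees, then the opening, from 0 (shut) to 1 (fully open). A call has 1 to 10 rows; each row shifts and turns the commanded pose from where the row before left it, along the tool's axes as they then stand; what a row does not reach is not made up. A row lasts 1/10 s, in which the tool goes at most 50 mm and 8.59 degrees, less where a joint would pass 70% of its speed; a pose out of reach is approached as far as the arm can. A call is refused whole if a number of a shift passes 5 or a number of a turn 8.59, either way. A call with a gripper value outside its range is refused whole. The fingers move at their own pace and stop on an object; "force" is the grip in N (left out, the last holds). Time passes only in rows, so rows that do not move let the fingers close. It gives the time, the measured TCP pose, the force and the opening at its end, in the units of the state.
- readout.get_state(): the state, without advancing time (a new reading comes with each control period).
- read_camera(name): name is "side" or "top"; returns a dict with "frame" (420x560x3 uint8, red, green, blue), "vertical_fov" (degrees; the focal length in pixels is half the picture's height over the tangent of half this angle, whatever the lens; pixels are square), "cx", "cy" (the principal point, pixels), "k1" (the pictures are not rectified: a ray, as slopes to the right and down, at radius r is drawn at 1 + k1 r^2 times it, then the intrinsics apply), "eye" and "orientation" of the camera in the world. Camera axes: x right, y up, looking along -z (the intrinsics and any distortion apply to the point x, -y, -z); pixel columns grow to the right and rows downward; lengths in m; the calibration is good to about 2 mm. A picture is of the moment at which its call begins. There is no depth.
- sign_off(): hands the job in, once; it reports no verdict.
The state is a dict: "time": time; "qpos": joint angles; "dq": joint speeds; "joint_efforts": joint torques, N m; "eef_pos": TCP position; "tcp_rot": TCP orientation; "contact_force": force on the tool from outside, world axes, zero at the start; "wrist_torque": the same for the moment, N m; "opening": opening from 0.0 (shut) to 1.0 (fully open).
Only numpy, scipy, OpenCV 4.12 (cv2) and the standard library are available. Lean on these libraries where they do the work, as an engineer would, in place of code of your own. Each camera call takes 0.05 s, during which the arm holds its last target. There are 200 camera calls.

## Working session

There is one attempt and no reset: what is moved stays moved. The work goes in short steps, Python scripts to look and compute and a tool call to move; the robot and the scene stay as the last step left them, time stands still between calls to the robot, and variables do not carry over. Pictures are saved under pics/ and viewed, about 8 in all and at most 12, crops included, and the job is handed in when it is done.

Besides the shell and the picture viewer there is one more tool, called after "Emit:" by a JSON object that holds its "fn" and its "kwargs". drive_tool: Moves the arm, as the interface text tells. Its arguments: {"type":"object","properties":{"steps":{"type":"array","items":{"type":"array","items":{"type":"number"}}},"force":{"type":"number"}},"required":["steps"]}

```bash
mkdir -p pics
cat > h.py <<'E'
import numpy as np, cv2
from scipy.spatial.transform import Rotation as R
from plant import readout, read_camera, sign_off, ctrl
def cam(name):
    c=read_camera(name); return c
def ray(c,u,v):
    f=c["frame"].shape[0]/2/np.tan(np.radians(c["vertical_fov"])/2)
    K=np.array([[f,0,c["cx"]],[0,f,c["cy"]],[0,0,1]])
    p=cv2.undistortPoints(np.array([[[u,v]]],float),K,np.array([c["k1"],0,0,0.]))[0,0]
    d=R.from_quat(c["orientation"]).apply([p[0],-p[1],-1]); return np.array(c["eye"]),d/np.linalg.norm(d)
def proj(c,P):
    f=c["frame"].shape[0]/2/np.tan(np.radians(c["vertical_fov"])/2)
    q=R.from_quat(c["orientation"]).inv().apply(np.atleast_2d(P)-np.array(c["eye"]))
    s=np.c_[q[:,0]/-q[:,2],-q[:,1]/-q[:,2]]; r2=(s**2).sum(1,keepdims=True)
    return s*(1+c["k1"]*r2)*f+[c["cx"],c["cy"]]
def atz(c,u,v,z):
    o,d=ray(c,u,v); return o+d*(z-o[2])/d[2]
def tri(c1,p1,c2,p2):
    o1,d1=ray(c1,*p1);o2,d2=ray(c2,*p2)
    t=np.linalg.lstsq(np.c_[d1,-d2],o2-o1,rcond=None)[0]
    a,b=o1+t[0]*d1,o2+t[1]*d2; return (a+b)/2,np.linalg.norm(a-b)
def save(c,n): cv2.imwrite("pics/"+n,c["frame"][:,:,::-1])
def crop(c,n,x0,y0,x1,y1,s): cv2.imwrite("pics/"+n,cv2.resize(c["frame"][y0:y1,x0:x1,::-1],None,fx=s,fy=s,interpolation=cv2.INTER_CUBIC))
E
python3 - <<'E'
from h import *
import pickle
for n in("top","side"):
    c=cam(n);save(c,n+"0.png");pickle.dump(c,open(n+"0.pkl","wb"))
    print({k:v for k,v in c.items() if k!="frame"})
print(readout.get_state(), ctrl.grasp_offset, [a for a in dir(ctrl) if a[0]!='_'])
E
```

```text
{'vertical_fov': 43.55050651044053, 'cx': 281.68943637220514, 'cy': 212.7512573116471, 'k1': -0.10673187350393601, 'eye': array([0.21167574, 0.0740405 , 1.84420824]), 'orientation': array([-0.05073721,  0.0516602 ,  0.70584593, -0.70465487])}
{'vertical_fov': 48.75145471139456, 'cx': 273.3263872136802, 'cy': 213.81904044811395, 'k1': 0.008078136464716277, 'eye': array([0.29077978, 1.07365306, 1.24429709]), 'orientation': array([-0.03549698,  0.35292293,  0.9309451 , -0.08675593])}
{'time': 0.1, 'qpos': array([-1.35101670e+00,  2.87117237e-01,  1.57801924e+00, -8.82632915e-06,
        1.27862645e+00, -1.49988831e-01]), 'dq': array([-0.00120568, -0.00148897, -0.00510169,  0.00171723, -0.00073163,
       -0.00082273]), 'joint_efforts': array([ 8.38684173e-04, -4.07291400e+01, -2.93699545e+01, -1.43847988e-04,
        3.37951264e-03, -1.48031070e-06]), 'eef_pos': array([ 0.24384605, -0.62877715,  0.23006488]), 'tcp_rot': array([-0.69502561, -0.13075692,  0.69508512, -0.12922345]), 'contact_force': array([-0.14110065,  0.09173188, -0.48340429]), 'wrist_torque': array([-0.01421714,  0.05746499,  0.01371646]), 'opening': 1.0017357622727328} 0.0187 ['Unreachable', 'grasp_offset']
```

View pics/top0.png

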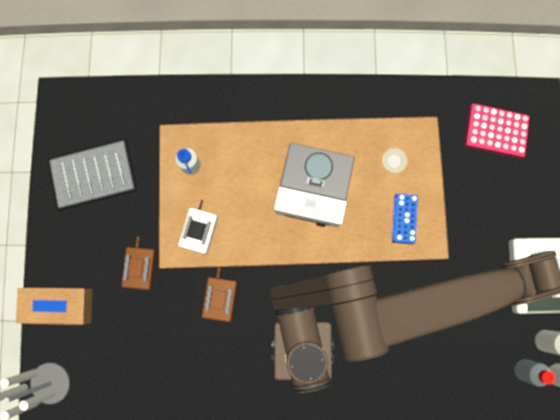

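View pics/side0.png

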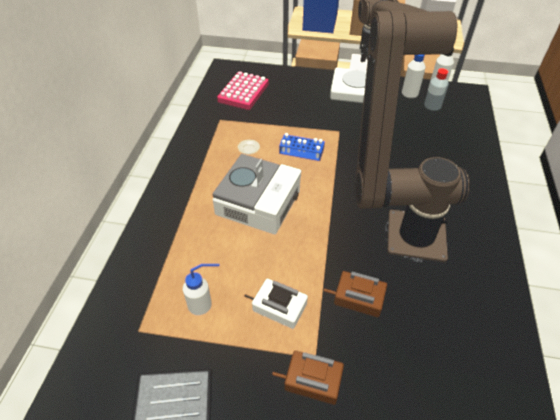

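The top view shows the machine around (315,185), with the hasp near (317,181), the white console at (198,231), the bottle at (186,160), the dish at (395,160) and the rack at (405,218). The brown consoles are decoys. I'll enlarge the machine and the console next.

Run:
```python
from h import *
import pickle
t,s=[pickle.load(open(n+"0.pkl","rb")) for n in("top","side")]
def cr(c,x0,y0,w,h): return cv2.resize(c["frame"][y0:y0+h,x0:x0+w,::-1],(400,300),interpolation=cv2.INTER_CUBIC)
m=np.vstack([np.hstack([cr(t,262,138,112,84+12-12),cr(s,205,145,112,84)]),np.hstack([cr(t,160,195,80,60),cr(s,240,272,80,60)])])
cv2.imwrite("pics/m0.png",m)
```

```text
(no output)
```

View pics/m0.png

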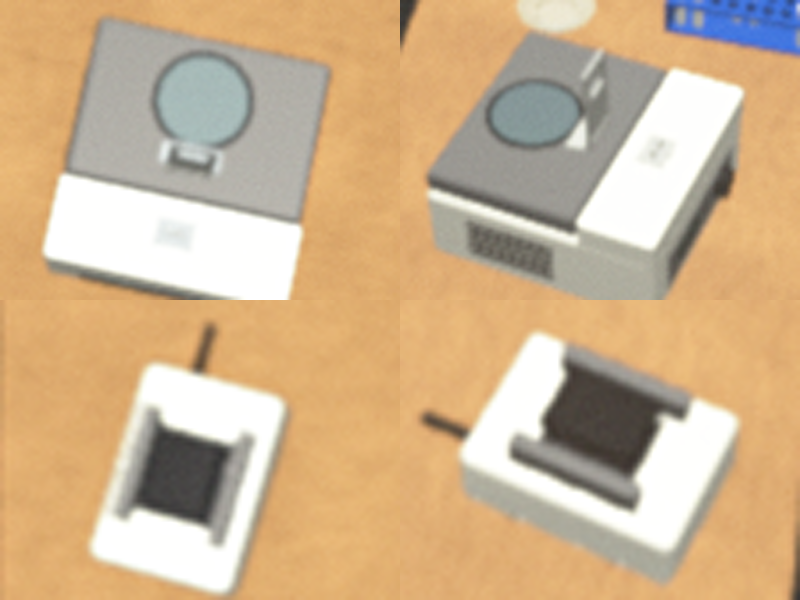

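```bash
cat > fit.py <<'E'
from h import *
import pickle
from scipy.optimize import least_squares
t,s=[pickle.load(open(n+"0.pkl","rb")) for n in("top","side")]
M=lambda X,Y:(262+X/3.571,138+Y/3.571); MS=lambda X,Y:(205+(X-400)/3.571,145+Y/3.571)
C=lambda X,Y:(160+X/5,195+(Y-300)/5); CS=lambda X,Y:(240+(X-400)/5,272+(Y-300)/5)
a,b=.12,.115
mo=[(t,M(101,18),(a,b)),(t,M(330,66),(a,-b)),(t,M(62,174),(-.04,b)),(t,M(302,220),(-.04,-b)),(t,M(45,256),(-a,b)),
(s,MS(428,180),(a,b)),(s,MS(525,35),(a,-b)),(s,MS(653,248),(-a,b)),(s,MS(742,92),(-a,-b)),(s,MS(670,70),(-.04,-b))]
a,b=.07,.05
co=[(t,C(150,365),(a,b)),(t,C(285,402),(a,-b)),(t,C(232,592),(-a,-b)),(t,C(92,550),(-a,b)),
(s,CS(463,452),(a,b)),(s,CS(538,333),(a,-b)),(s,CS(738,415),(-a,-b)),(s,CS(672,552),(-a,b))]
def pt(p,l):
    c,s_=np.cos(p[2]),np.sin(p[2]); return np.array([p[0]+c*l[0]-s_*l[1],p[1]+s_*l[0]+c*l[1],p[3]])
for n,o,x0 in(("machine",mo,[.7,0,0,.12]),("console",co,[.6,.4,0,.05])):
    f=lambda p:np.concatenate([proj(c,pt(p,l))[0]-uv for c,uv,l in o])
    r=least_squares(f,x0,loss="soft_l1"); print(n,r.x.round(4),f(r.x).reshape(-1,2).round(1).tolist())
    if n=="machine": m=r.x
# hasp end for different angles
for th in (1.3,1.5,1.7,1.9,2.1):
    for cc,nm in((t,"t"),(s,"s")):
        L=[]
        for y in(.022,-.022):
            P=pt(m,(-.012-.086*np.cos(th),y)); P[2]=.124+.086*np.sin(th)
            u=proj(cc,P)[0]; L.append(((u-([262,138] if nm=="t" else [205,145]))*3.571+([0,0] if nm=="t" else [400,0])).round(0).tolist())
        print(th,nm,L)
k=lambda uv1,uv2:tri(t,uv1,s,uv2)
print("staple",k(M(174,234),MS(656,150)),"key",k(C(182,475),CS(600,415)))
print("model staple",pt(m,(-.074,0)),"hinge",pt(m,(-.012,0)))
E
python3 fit.py
```

```text
machine [ 0.5662 -0.0424 -0.2105  0.112 ] [[-0.9, -1.0], [1.2, -0.7], [0.2, 0.5], [0.2, 1.7], [0.0, 0.6], [-2.1, -0.1], [0.0, -1.1], [0.3, 1.3], [0.2, 0.1], [-0.4, 0.4]]
console [ 0.4119  0.3601 -0.2758  0.0455] [[0.2, -0.4], [0.7, -0.1], [-0.4, 0.8], [-0.1, 1.3], [-1.3, 0.8], [-0.9, -0.9], [0.8, 0.2], [-0.0, -0.1]]
1.3 t [[166.0, 171.0], [215.0, 181.0]]
1.3 s [[607.0, 87.0], [626.0, 57.0]]
1.5 t [[170.0, 152.0], [219.0, 162.0]]
1.5 s [[590.0, 80.0], [610.0, 50.0]]
1.7 t [[174.0, 134.0], [222.0, 144.0]]
1.7 s [[573.0, 75.0], [593.0, 46.0]]
1.9 t [[177.0, 117.0], [226.0, 127.0]]
1.9 s [[557.0, 74.0], [577.0, 44.0]]
2.1 t [[180.0, 102.0], [228.0, 112.0]]
2.1 s [[542.0, 75.0], [562.0, 46.0]]
staple (array([ 0.49358855, -0.02492827,  0.1217829 ]), np.float64(0.0005846169713942086)) key (array([0.41177221, 0.361692  , 0.0712862 ]), np.float64(0.00028645309677458714))
model staple [ 0.49379909 -0.02693582  0.11198266] hinge [ 0.55443046 -0.03989098  0.11198266]
```

```bash
cat > go.py <<'E'
from h import *
import sys
def rel(P,yaw=None):
    """shift (cm) in tool axes to world P, turn about tool x (deg) bringing tool y along +-y of a frame at yaw"""
    s=readout.get_state(); r=R.from_quat(s["tcp_rot"]); A=r.as_matrix()
    out=[(A.T@(np.array(p)-s["eef_pos"])*100).round(2).tolist() for p in np.atleast_2d(P)]
    tw=None
    if yaw is not None:
        d=np.array([-np.sin(yaw),np.cos(yaw),0]); l=A.T@d; tw=np.degrees(np.arctan2(l[2],l[1])); tw=(tw+90)%180-90
    return out,tw
m=[.5662,-.0424,-.2105]; k=[.412,.361,-.2758]
def M(x,z,y=0): c,s=np.cos(m[2]),np.sin(m[2]); return [m[0]+c*x-s*y,m[1]+s*x+c*y,z]
E
python3 - <<'E'
from go import *
print(rel([M(.04,.28)],m[2])); s=readout.get_state(); print(R.from_quat(s["tcp_rot"]).as_matrix().round(3))
E
```

```text
([[-4.89, -40.84, -54.6]], np.float64(33.24713132024786))
[[-0.     0.361 -0.932]
 [ 0.002 -0.932 -0.361]
 [-1.    -0.002 -0.   ]]
```

Emit:
{"fn": "drive_tool", "kwargs": {"steps": [[-2.5,0,0,8.3,0],[-2.5,0,0,8.3,0],[0,0,0,8.3,0],[0,0,0,8.3,0],[0,0,0,0,0]]}}

```text
time: 0.6
eef_pos: [0.2439, -0.6291, 0.2808]
tcp_rot: [-0.703, 0.074, 0.703, 0.074]
contact_force: [-1.4, 1.2, 0.3]
opening: 0.141
```

Run:
```python
from go import *
s=readout.get_state();print(s["qpos"].round(2),s["opening"],s["eef_pos"])
print(rel([M(.05,.28)],m[2])); print(R.from_quat(s["tcp_rot"]).as_matrix().round(3))
```

```text
[-1.35  0.25  1.53 -0.    1.36  0.43] 0.14081932902146582 [ 0.24393555 -0.62910229  0.28082971]
([[0.12, -64.08, -24.32]], np.float64(0.06035851335568054))
[[-0.    -0.208 -0.978]
 [ 0.001 -0.978  0.208]
 [-1.    -0.001  0.   ]]
```

Emit:
{"fn": "drive_tool", "kwargs": {"steps": [[0,-4.58,-1.74,0,0],[0,-4.58,-1.74,0,0],[0,-4.58,-1.74,0,0],[0,-4.58,-1.74,0,0],[0,-4.58,-1.74,0,0],[0,-4.58,-1.74,0,0],[0,-4.58,-1.74,0,0]]}}

```text
time: 1.3
eef_pos: [0.4304, -0.3391, 0.2808]
tcp_rot: [-0.703, 0.073, 0.704, 0.073]
contact_force: [0.7, -0.4, 0.0]
opening: 0.004
```

Emit:
{"fn": "drive_tool", "kwargs": {"steps": [[0,-4.58,-1.74,0,0],[0,-4.58,-1.74,0,0],[0,-4.58,-1.74,0,0],[0,-4.58,-1.74,0,0],[0,-4.58,-1.74,0,0],[0,-4.58,-1.74,0,0],[0,-4.58,-1.74,0,0],[0,0,0,0,0],[0,0,0,0,0]]}}

```text
time: 2.2
eef_pos: [0.6157, -0.0517, 0.2803]
tcp_rot: [-0.703, 0.072, 0.704, 0.072]
contact_force: [-0.5, -1.4, -1.3]
opening: 0.002
```

Run:
```python
from go import *
s=readout.get_state();print(s["qpos"].round(2),s["opening"],s["eef_pos"])
print(rel([M(.05,.28)],m[2]))
c=cam("side");crop(c,"s1.png",190,60,330,230,4 if 0 else 3.5)
```

```text
[-0.25  0.13  1.67 -0.    1.34  1.53] 0.0015421070122971015 [ 0.61566096 -0.0517059   0.28030295]
([[0.03, 0.12, 0.03]], np.float64(0.3328482166442086))
```

View pics/s1.png

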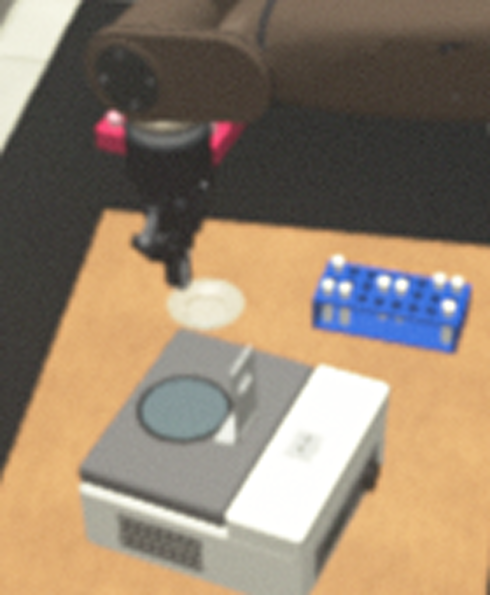

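The shut fingers sit above and behind the upright hasp, as planned. Next I'll lower them behind it.

Emit:
{"fn": "drive_tool", "kwargs": {"steps": [[3.5,0.1,0,0,0],[3.5,0,0,0,0],[2,0,0,0,0],[2,0,0,0,0],[0,0,0,0,0]]}}

```text
time: 2.75
eef_pos: [0.6125, -0.055, 0.1673]
tcp_rot: [-0.7, 0.074, 0.706, 0.075]
contact_force: [-0.6, 0.7, -0.5]
opening: -0.004
```

Emit:
{"fn": "drive_tool", "kwargs": {"steps": [[0,0,1,0,0],[0,0,1,0,0],[0,0,1,0,0],[0,0,1,0,0],[0,0,1,0,0],[0,0,0,0,0]]}}

```text
time: 3.35
eef_pos: [0.5655, -0.043, 0.1718]
tcp_rot: [0.703, -0.074, -0.703, -0.074]
contact_force: [-0.5, -0.7, 0.3]
opening: 0.0
```

Run:
```python
from go import *
s=readout.get_state();print(s["contact_force"].round(1),s["eef_pos"])
for th in np.arange(1.4,-.01,-.2):
  x=-.012-.046*np.cos(th)+.002*np.sin(th)+.011; z=.124+.046*np.sin(th)+.002*np.cos(th)
  print(round(th,1),rel([M(x,z)],m[2])[0])
c=cam("side");crop(c,"s2.png",190,60,330,230,3.5)
```

```text
[-0.5 -0.7  0.3] [ 0.56553727 -0.04300729  0.17176502]
1.4 [[0.21, -0.07, 0.63]]
1.2 [[0.42, -0.08, 1.53]]
1.0 [[0.8, -0.08, 2.37]]
0.8 [[1.34, -0.08, 3.11]]
0.6 [[2.01, -0.08, 3.73]]
0.4 [[2.8, -0.08, 4.21]]
0.2 [[3.66, -0.08, 4.52]]
0.0 [[4.57, -0.08, 4.65]]
```

View pics/s2.png

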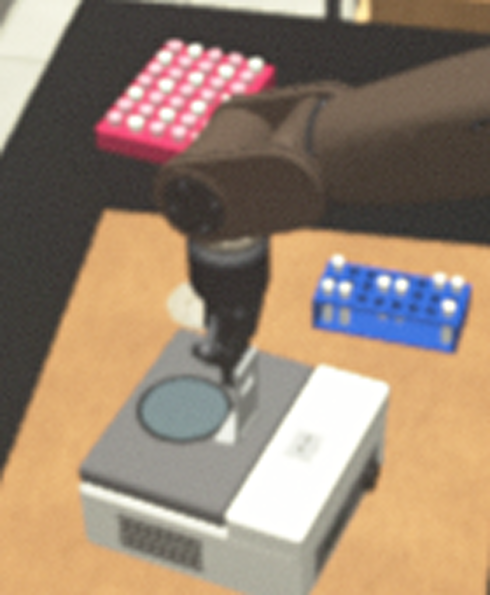

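The fingertips are just behind the strap, without contact yet. Now the arc.

Emit:
{"fn": "drive_tool", "kwargs": {"steps": [[0.2,0,0.6,0,0],[0.2,0,0.9,0,0],[0.4,0,0.85,0,0],[0.5,0,0.75,0,0],[0.6,0,0.6,0,0],[0,0,0,0,0]]}}

```text
time: 4.0
eef_pos: [0.5285, -0.0353, 0.1505]
tcp_rot: [-0.702, 0.074, 0.705, 0.074]
contact_force: [-1.1, 0.5, -0.4]
opening: 0.001
```

Emit:
{"fn": "drive_tool", "kwargs": {"steps": [[0.8,0,0.5,0,0],[0.85,0,0.3,0,0],[0.8,0,0.1,0,0],[0,0,0,0,0]]}}

```text
time: 4.4
eef_pos: [0.521, -0.0338, 0.1266]
tcp_rot: [-0.703, 0.074, 0.704, 0.074]
contact_force: [-0.2, 0.3, 0.1]
opening: 0.003
```

Run:
```python
from go import *
s=readout.get_state();print(s["contact_force"].round(1),s["eef_pos"],rel([M(-.035,.126)],m[2]))
c=cam("side");crop(c,"s3.png",190,60,330,230,3.5)
```

```text
[-0.2  0.3  0.1] [ 0.52099091 -0.03378166  0.12656251] ([[0.05, -0.1, -1.1]], np.float64(0.04362945042825572))
```

View pics/s3.png

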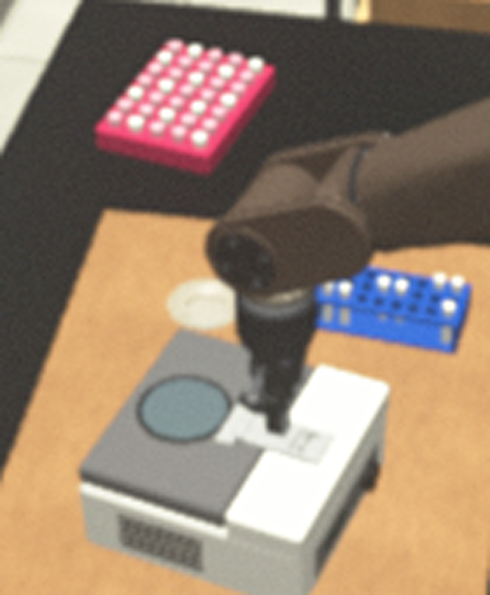

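The hasp now looks flat over the staple. I'll press lightly to seat it and read the force.

Emit:
{"fn": "drive_tool", "kwargs": {"steps": [[0.2,0,0,0,0],[0,0,0,0,0],[0.2,0,0,0,0],[0,0,0,0,0]]}}

```text
time: 4.85
eef_pos: [0.5218, -0.034, 0.1259]
tcp_rot: [-0.703, 0.074, 0.703, 0.074]
contact_force: [-4.7, 1.3, 11.1]
opening: 0.002
```

Emit:
{"fn": "drive_tool", "kwargs": {"steps": [[-2,0,0,0,0],[-4,0,0,0,0],[-4,0,0,0,0],[-2,0,0,0,0],[0,0,0,0,0]]}}

```text
time: 5.35
eef_pos: [0.5237, -0.0344, 0.2479]
tcp_rot: [0.706, -0.074, -0.7, -0.074]
contact_force: [0.3, -0.7, -0.7]
opening: -0.005
```

Run:
```python
from go import *
s=readout.get_state();print(s["contact_force"].round(1),s["eef_pos"],s["qpos"].round(2),rel([k[0],k[1],.24],k[2]))
```

```text
[ 0.3 -0.7 -0.7] [ 0.52366389 -0.03442007  0.24791256] [-0.26 -0.07  1.93 -0.    1.27  1.52] ([[0.62, -36.35, 19.15]], np.float64(3.793449465133449))
```

Emit:
{"fn": "drive_tool", "kwargs": {"steps": [[0,-4.04,2.13,0,0],[0,-4.04,2.13,0,0],[0,-4.04,2.13,0,0],[0,-4.04,2.13,0,0],[0,-4.04,2.13,0,0],[0,-4.04,2.13,0,0],[0,-4.04,2.13,0,0],[0,-4.04,2.13,0,0],[0,-4.04,2.13,0,0]]}}

```text
time: 6.25
eef_pos: [0.4081, 0.3629, 0.2414]
tcp_rot: [-0.702, 0.075, 0.704, 0.073]
contact_force: [0.7, 0.1, -0.1]
opening: -0.002
```

Emit:
{"fn": "drive_tool", "kwargs": {"steps": [[0,0,0,3.8,0],[5,0,0,0,0],[4,0,0,0,0],[0,0,0,0,0],[0,0,0,0,0]]}}

```text
time: 6.75
eef_pos: [0.4089, 0.3611, 0.1523]
tcp_rot: [-0.699, 0.098, 0.701, 0.096]
contact_force: [1.0, 0.4, 0.3]
opening: -0.001
```

Run:
```python
from go import *
s=readout.get_state();print(s["contact_force"].round(1),s["eef_pos"],s["qpos"].round(2),rel([k[0],k[1],.079],k[2]))
t=cam("top");c=cam("side")
f=lambda c,x,y,w,h:cv2.resize(c["frame"][y:y+h,x:x+w,::-1],(400,300),interpolation=cv2.INTER_CUBIC)
cv2.imwrite("pics/p4.png",np.vstack([np.hstack([f(t,262,138,112,84),f(c,205,145,112,84)]),np.hstack([f(t,160,195,80,60),f(c,230,250,108,81)])]))
```

```text
[1.  0.4 0.3] [0.40891081 0.36109668 0.15228674] [0.54 0.08 1.96 0.   1.1  2.38] ([[7.33, -0.09, -0.32]], np.float64(-0.015976656818679658))
```

View pics/p4.png

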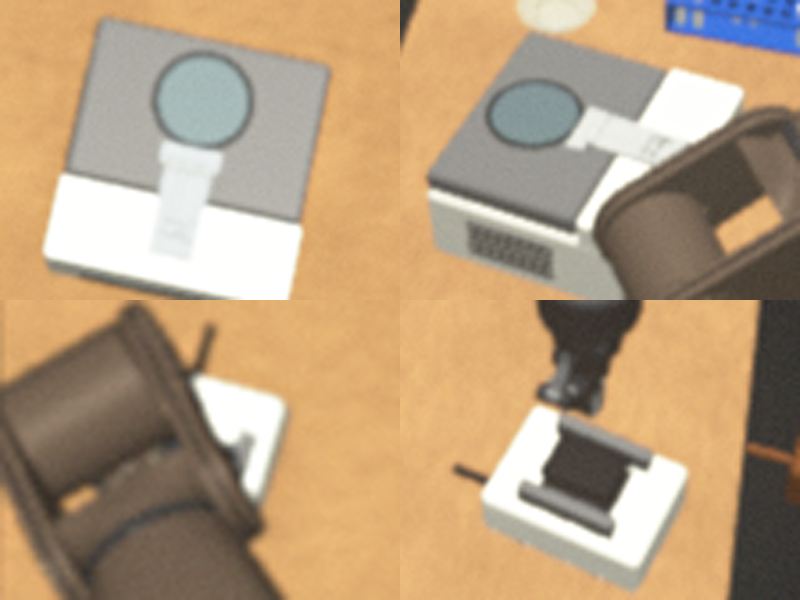

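The hasp lies flat with the staple at about (175,240) in its slot. The fingers are above the key, so I'll descend.

Emit:
{"fn": "drive_tool", "kwargs": {"steps": [[3,-0.1,-0.3,0,0],[2,0,0,0,0],[1.3,0,0,0,0],[0,0,0,0,0],[0,0,0,0,0]]}}

```text
time: 7.35
eef_pos: [0.4139, 0.3623, 0.0924]
tcp_rot: [0.701, -0.097, -0.7, -0.098]
contact_force: [0.4, -0.4, 0.5]
opening: 0.002
```

Emit:
{"fn": "drive_tool", "kwargs": {"steps": [[0.4,0,0,0,0],[0.4,0,0,0,0],[0,0,0,0,0],[0,0,0,0,0]]}}

```text
time: 7.75
eef_pos: [0.4129, 0.3618, 0.0829]
tcp_rot: [0.7, -0.097, -0.7, -0.097]
contact_force: [-0.1, -0.2, -0.9]
opening: 0.001
```

Emit:
{"fn": "drive_tool", "kwargs": {"steps": [[0.3,0,0,0,0],[0,0,0,0,0],[0,0,0,0,0]]}}

```text
time: 8.05
eef_pos: [0.4128, 0.3617, 0.0797]
tcp_rot: [-0.7, 0.097, 0.7, 0.097]
contact_force: [-0.0, 0.1, -0.1]
opening: 0.003
```

Emit:
{"fn": "drive_tool", "kwargs": {"steps": [[0.2,0,0,0,0],[0,0,0,0,0],[0,0,0,0,0]]}}

```text
time: 8.35
eef_pos: [0.4131, 0.362, 0.0784]
tcp_rot: [0.7, -0.097, -0.7, -0.097]
contact_force: [-1.8, 0.4, 4.5]
opening: -0.004
```

Emit:
{"fn": "drive_tool", "kwargs": {"steps": [[0.2,0,0,0,0],[0.2,0,0,0,0],[0.2,0,0,0,0],[0,0,0,0,0],[0,0,0,0,0],[0,0,0,0,0]]}}

```text
time: 8.95
eef_pos: [0.4132, 0.362, 0.0724]
tcp_rot: [0.7, -0.097, -0.7, -0.097]
contact_force: [-2.0, -1.2, 7.2]
opening: -0.001
```

Emit:
{"fn": "drive_tool", "kwargs": {"steps": [[0.2,0,0,0,0],[0,0,0,0,0],[0,0,0,0,0],[0,0,0,0,0]]}}

```text
time: 9.35
eef_pos: [0.4132, 0.362, 0.0706]
tcp_rot: [0.7, -0.097, -0.7, -0.097]
contact_force: [-2.7, -1.0, 7.8]
opening: -0.003
```

Run:
```python
from go import *
import time
z=[];F=[]
for i in range(8):
    c=cam("side");s=readout.get_state();z.append(s["eef_pos"][2]);F.append(s["contact_force"][2])
print(np.round(z,4),np.mean(z),np.round(F,1),np.mean(F),s["time"])
```

```text
[0.0706 0.0706 0.0706 0.0706 0.0706 0.0706 0.0706 0.0706] 0.07061301215940288 [7.2 8.  8.2 7.6 7.4 7.3 6.5 7.5] 7.464992426173524 9.75
```

Another 0.5 mm down, then a final check.

Emit:
{"fn": "drive_tool", "kwargs": {"steps": [[0.06,0,0,0,0],[0,0,0,0,0],[0,0,0,0,0],[0,0,0,0,0]]}}

```text
time: 10.15
eef_pos: [0.4132, 0.362, 0.0701]
tcp_rot: [0.7, -0.097, -0.7, -0.097]
contact_force: [-2.3, -1.3, 7.7]
opening: -0.006
```

Run:
```python
from go import *
z=[];F=[]
for i in range(6):
    c=cam("side");s=readout.get_state();z.append(s["eef_pos"][2]);F.append(s["contact_force"][2])
print(np.round(z,4),np.mean(F),s["time"])
t=cam("top")
f=lambda c,x,y,w,h:cv2.resize(c["frame"][y:y+h,x:x+w,::-1],(400,300),interpolation=cv2.INTER_CUBIC)
cv2.imwrite("pics/p5.png",np.vstack([np.hstack([f(t,150,110,300,150),f(c,205,145,112,84)]),np.hstack([f(t,262,138,112,84),f(c,245,265,72,54)])]))
```

```text
[0.0701 0.0701 0.0701 0.0701 0.0701 0.0701] 7.847433164042948 10.45
```

View pics/p5.png

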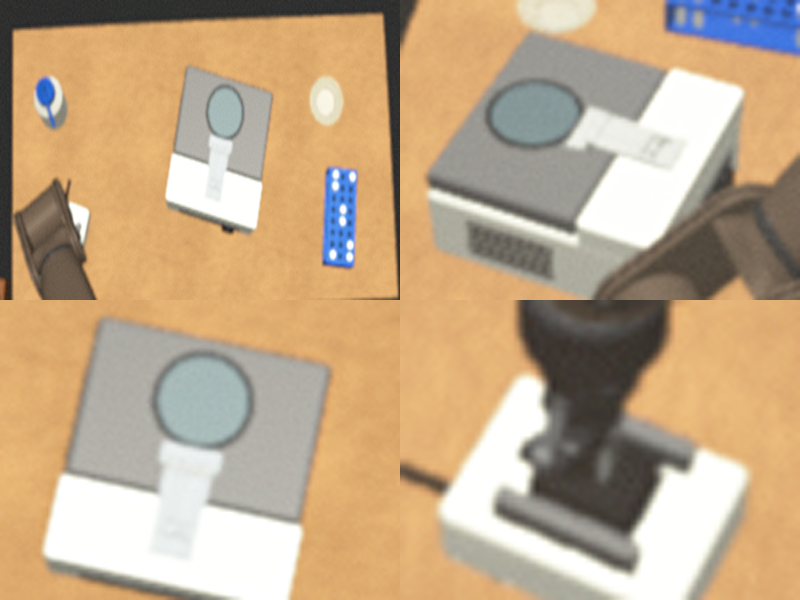

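The hasp is flat and the lid shut. The key is held between the cheeks, and the bottle, dish and rack are where they were. Handing in.

```bash
python3 -c "
from h import *
print(sign_off())"
```

```text
the job is handed in; nothing more can be done
None
```

The hasp is down over the staple, and I handed the job in at about 10.5 s with the arm still holding the key at cheek level.

- **Hasp:** I pushed it over from behind with the shut fingers, then pressed it home at about 11 N. It stopped at 126 mm, the height expected for lying flat. Both cameras show it flat with the staple in its slot and the lid shut.
- **Key:** I only touched it after the hasp was down. Contact came at about 79 mm, as stated for rest. It is now held at 70.1 mm with about 7.8 N, against the stated 70 mm and about 8 N. It never went lower than that.
- **Bystanders:** the rack, the bottle and the dish look unmoved in the last pictures, and I left the brown look-alikes alone.
- **What disagreed:** my camera fits put the top faces low, the machine's at 112 mm instead of 120 and the console's at 45.5 mm instead of 50. I worked from the stated heights instead, and both contacts agreed with them.

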